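# Pick a polished brass cap off the display board with tongs

### The job

The brass fittings on the display board have just been polished, so take the spring tongs from the counter, close their jaws on the domed end cap from both sides and lift it off the board, without the gripper ever touching the cap. Finish while still holding: the gripper keeps the tongs squeezed and the cap hangs still in their jaws, about 15 cm above the board. Leave the coupling, the nut and everything else on the counter where they are.

Things in the scene. Friction and masses are not known exactly. Their poses are not given: they have to be found in the camera images.
- tongs: Spring tongs of plain steel strip lying on the counter, 230 mm long, 30 mm high as they lie, about 140 g: two strips joined at one end by a 26 mm wide pivot. Frame of the pivot part; it stays on the centre line, since both strips swing equally. Origin: underside, centre line, at the grip place, 85 mm ahead of the pivot, near the centre of mass. x points to the jaws, y to the left strip, z up.
- tongs_grip (a point): Point midway between the strips at the grip place, 15 mm above the tongs' underside; axes as tongs. The strips' flats reach 25 mm either way along x, 30 mm high, 3 mm thick. Width over their outer faces: 54 mm spread, 40 mm with the jaws on the cap. Squeezing them 4 to 6 mm in all is enough to carry the tongs with the jaws still apart.
- tongs_jaws (a point): Point midway between the jaws, 115 mm ahead of tongs_grip, 15 mm above the underside; axes as tongs. Each jaw is a plate 34 mm long, 2 to 28 mm above the underside, 4 mm thick. Spread, the jaws are 62 mm apart inside, 70 mm outside; the gap shrinks 2.35 mm per mm squeezed at the grip place.
- tongs_left: The tongs' left (+y) strip with its jaw. Origin on the pivot's axis at the underside. A spring spreads the strips: it pushes out on each with about 11 N at the grip place as soon as they are squeezed, 12.5 N with the jaws on the cap.
- tongs_right: The tongs' right (-y) strip with its jaw; mirror image of the left. Origin on the pivot's axis at the underside.
- cap: The polished brass end cap to fetch: a plain round cap with a domed top and no hole, 30 mm in diameter, 32 mm high (straight side up to 25 mm), 75 to 155 g. It stands on the board among the other two fittings, in any of the three places. Origin: centre of its underside; z up.
- board: Dark wooden display board fixed on the counter, 100 mm (x) by 320 mm (y), 10 mm thick, with three brass fittings in a row along its y, about 105 mm apart. Origin: centre of its underside; z up. Board and tongs lie on either side of the robot's centre line, either way round.
- coupling: Brass pipe coupling on the board, to be left alone: upright tube 28 mm in diameter, 58 mm high, with a 36 mm collar round its middle and an open end on top. Origin: centre of its underside.
- nut: Brass hexagon nut on the board, to be left alone: 46 mm over corners, 18 mm high, with a dark hole. Origin: centre of its underside.
- tape: Roll of white thread tape lying on the counter, 54 mm in diameter, 18 mm high; bystander. Origin: centre of its underside.
- calculator: Grey desk calculator, 150 x 100 x 17 mm, beyond the work area; bystander. Origin: centre of its underside.
- tin: Red square tin of screws, 110 x 110 x 60 mm, beyond the work area; bystander. Origin: centre of its underside.
- bottle: Water bottle, 70 mm in diameter, 210 mm high, beyond the work area; bystander. Origin: centre of its underside.
- scissors: Scissors with blue handles lying on the counter, 190 mm long, beyond the work area; bystander. Origin: at their pivot, on the counter.

How it is judged:
By the outcome, as a careful person would: the job done as asked, in the order asked, and still so for the second after the job is handed in, while the arm keeps its last pose, push and grip.
It also fails if it takes over 45 s, if anything falls off the work surface, if the arm or the gripper's body presses on something with over 40 N, if the wrist force passes 120 N, or if a joint passes its speed limit or range.

### The arm

A 6-joint arm with a two-finger parallel gripper is mounted at the origin on the work surface. World frame = base frame: x ahead of the robot, y to its left, z up, the work surface at z = 0. Lengths are in m, angles in rad, forces in N, time in s.
With the tool pointing down it reaches from about 0.275 to 0.975 m from the base axis. Payload 8.4 kg.
Tool frame: the origin (TCP) lies midway between the tips of the shut fingers; the grasp point (between the pads) lies 19 mm behind it (ctrl.pinch_z is the z of the grasp point in the tool frame, in m); z points along the fingers, y is the line along which they close (so a half turn about z gives the same grasp; the last joint's range is limited). The gripper opens to 92 mm and grips with 3 to 60 N. Pads are 20 mm wide; open, the fingers measure 128 mm over their backs; the gripper's body (75 mm by 189 mm) begins 69 mm behind the grasp point.
Start: joints at [-1.275, 0.353, 1.633, -0, 1.155, -0.002], TCP at [0.183, -0.597, 0.215] pointing down, gripper open.
Joint ranges: [-2.63, 2.63], [-0.92, 2.1], [0.06, 2.66], [-1.3, 4.44], [0, 2.69], [-3.02, 3.02]. Speed limits (rad/s): [2.22, 2.22, 2.79, 3.14, 3.14, 3.14].

### API

Orientations are given as a rotation vector (axis times angle).
In Python, from cell import ctrl, viewer, spotter gives the robot as it stands. The module is installed in compiled form; this text tells all that it offers.
- The arm moves only by the shell command python3 -m inch 'ROWS' [FORCE]. ROWS is JSON, a list of rows, each a list of 7 numbers: the turn, a rotation vector about the tool's x, y, z as a fraction of full scale, then the shift along the tool's x, y, z as a fraction of full scale, then the closure, from 0 (fully open) to 1 (shut). In form: [[wx, wy, wz, dx, dy, dz, grip], ...]. A call has exactly 8 rows; each row is the pose to reach, as a shift and turn from the pose commanded when the call began, along the tool's axes at that moment, turning the shorter way round; what a row does not reach only later rows make up. Full scale, the value 1, is 500 mm for a shift and 180 degrees for a turn. A row lasts 1/8 s, in which the tool goes at most 62.5 mm and 10.7 degrees, less where a joint would pass 70% of its speed; a pose out of reach is approached as far as the arm can. A call with a number of a shift or a turn outside -1 to 1 is refused whole. A call with a gripper value outside its range is refused whole. The fingers move at their own pace and stop on an object; FORCE is the grip in N (left out, the last holds). Time passes only in rows, so rows that repeat a pose let the fingers close, or fill a call up. It gives the time, the measured TCP pose, the force, the opening and the grip force at its end, in the units of the state.
- ctrl.sense(): the state, without advancing time (a new reading comes with each control period).
- viewer.get_image(name): name is "side" or "top"; returns (picture, depth): 480x640x3 uint8, blue, green, red; 480x640 float32, m along the optical axis (not along the pixel's ray), 0 where there is no reading.
- viewer.camera_params(name): a dict with "fx", "fy", "cx", "cy" (pixels), "k1" (the pictures are not rectified: a ray, as slopes to the right and down, at radius r is drawn at 1 + k1 r^2 times it, then the intrinsics apply), "eye" and "attitude" of the camera in the world. Camera axes: x right, y down, z forward; pixel columns grow to the right and rows downward; lengths in m; the calibration is good to about 2 mm. A picture is of the moment at which its call begins. camera_params takes no time and is no camera call.
- ctrl.close_job(): hands the job in; it is judged then, once.
Trained networks look in the newest picture that a camera, given by its name, has taken for a name from the list of things; names that differ only in an ending like _2 or _b are one class to them, and where a whole thing is asked for, a point or a joint stands for the part that bears it (a point fixed in the world has none). Each returns a list of dicts, best first, with "confidence" (0 to 1); they miss things now and then, are a little off and sometimes report something else, mostly with a low value. They report only what shows in the picture. A call takes as long as a camera call.
- spotter.recognise(target, camera): "at" ([x, y, z] in m, in the coordinates of the camera as it stood for that picture, good to about 4 mm: the middle of the surface that is visible of it).
- spotter.tip_of(target, camera): "at" ([x, y, z] in m, in the coordinates of the camera as it stood for that picture, good to about 4 mm: a listed point, or the origin of a listed thing).
The state is a dict: "clock": time; "joint_positions": joint angles; "joint_vel": joint speeds; "joint_torque": joint torques, N m; "ee_pos": TCP position; "orientation": TCP orientation; "ft_force": force on the tool from outside, world axes, zero at the start; "torque": the same for the moment, N m; "gripper_width": finger opening in m; "finger_force": force on a finger pad.
Only numpy, scipy, OpenCV 4.12 (cv2) and the standard library are available. Lean on these libraries where they do the work, as an engineer would, in place of code of your own. Each camera call takes 0.05 s, during which the arm holds its last target. There are 200 camera calls.

## Working session

There is one attempt and no reset: what is moved stays moved. The work goes in short steps, Python scripts to look and compute and a shell command to move; the robot and the scene stay as the last step left them, time stands still between calls to the robot, and variables do not carry over. Pictures are saved under pics/ and viewed, at most 10 in all, crops included, and the job is handed in when it is done.

```bash
mkdir -p pics; cat > h.py <<'E'
import numpy as np, cv2
from cell import ctrl, viewer, spotter
from scipy.spatial.transform import Rotation as R
def pose(p):
    a=np.array(p["attitude"],float)
    M=a if a.shape==(3,3) else (R.from_rotvec(a).as_matrix() if a.size==3 else R.from_quat(a).as_matrix())
    return M,np.array(p["eye"],float)
def world(cam,at):
    M,e=pose(viewer.camera_params(cam)); return M@np.array(at)+e
def cloud(cam,depth):
    p=viewer.camera_params(cam); M,e=pose(p)
    K=np.array([[p["fx"],0,p["cx"]],[0,p["fy"],p["cy"]],[0,0,1.]])
    v,u=np.mgrid[0:480,0:640]
    uv=np.stack([u,v],-1).reshape(-1,1,2).astype(float)
    s=cv2.undistortPoints(uv,K,np.array([p["k1"],0,0,0.])).reshape(480,640,2)
    c=np.dstack([s*depth[...,None],depth]); return c@M.T+e
E
python3 - <<'E'
from h import *
s=ctrl.sense(); print({k:np.round(v,3) for k,v in s.items()}, ctrl.pinch_z)
ims=[]
for c in("top","side"):
    print(c,viewer.camera_params(c))
    im,d=viewer.get_image(c); np.save(f"pics/{c}.npy",d); cv2.imwrite(f"pics/{c}0.png",im)
    for t in("tongs","tongs_grip","tongs_jaws","cap","coupling","nut","board"):
        r=spotter.tip_of(t,c)
        print(c,t,[(round(x["confidence"],2),np.round(world(c,x["at"]),3)) for x in r[:2]])
E
```

```text
{'clock': np.float64(0.0), 'joint_positions': array([-1.275,  0.354,  1.634, -0.   ,  1.155, -0.002]), 'joint_vel': array([-0.001, -0.   ,  0.001,  0.   , -0.   , -0.003]), 'joint_torque': array([-0.0000e+00, -5.9385e+01, -3.3422e+01,  7.0000e-02,  2.3000e-02,
       -0.0000e+00]), 'ee_pos': array([ 0.183, -0.597,  0.214]), 'orientation': array([-3.105, -0.466,  0.   ]), 'ft_force': array([-0.126,  0.026, -0.345]), 'torque': array([-0.007,  0.048, -0.012]), 'finger_force': np.float64(0.0), 'gripper_width': np.float64(0.092)} -0.0187
top {'fx': 557.7111160652962, 'fy': 557.7111160652962, 'cx': 316.43843030394567, 'cy': 237.51223354290707, 'k1': -0.16893529671994817, 'eye': array([ 0.49827359, -0.05801492,  1.11026047]), 'attitude': array([-2.14197078,  2.17201812, -0.09333429])}
top tongs [(0.91, array([ 0.557,  0.171, -0.   ])), (0.23, array([ 0.567, -0.173,  0.001]))]
top tongs_grip [(0.87, array([0.567, 0.172, 0.016]))]
top tongs_jaws [(0.75, array([0.678, 0.156, 0.014])), (0.61, array([0.77 , 0.26 , 0.003]))]
top cap [(0.75, array([ 0.557, -0.168,  0.009])), (0.41, array([0.769, 0
[... 174 characters left out ...]
.37, array([0.771, 0.263, 0.001]))]
side {'fx': 590.4085277594629, 'fy': 590.4085277594629, 'cx': 317.8054939626164, 'cy': 234.4877902558261, 'k1': 0.0007655753458423492, 'eye': array([ 0.37108411, -1.06914106,  0.9192863 ]), 'attitude': array([-2.24005966,  0.24581316, -0.14265193])}
side tongs [(0.89, array([ 0.565,  0.17 , -0.001])), (0.48, array([ 0.68 , -0.42 ,  0.001]))]
side tongs_grip [(0.75, array([0.566, 0.171, 0.017]))]
side tongs_jaws [(0.79, array([0.679, 0.157, 0.013]))]
side cap [(0.48, array([ 0.56 , -0.171,  0.009]))]
side coupling [(0.92, array([ 0.545, -0.066,  0.006]))]
side nut [(0.81, array([ 0.586, -0.276,  0.012]))]
side board [(0.94, array([ 0.573, -0.176,  0.006]))]
```

View pics/top0.png

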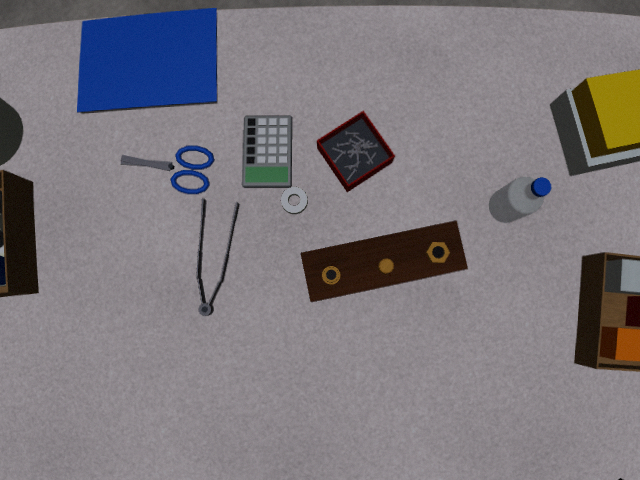

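View pics/side0.png

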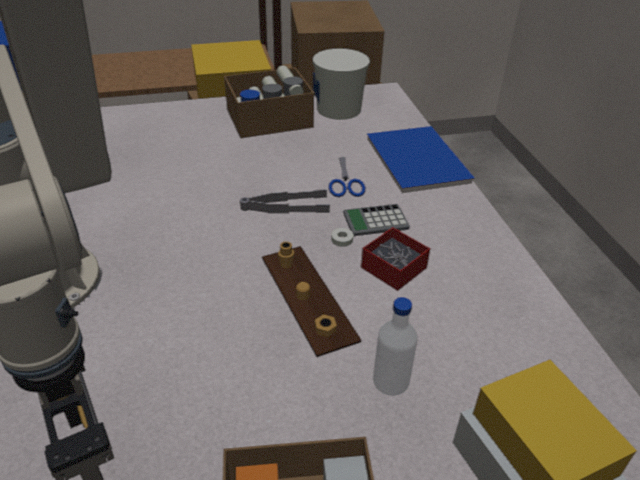

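The top view shows the tongs with their pivot at (205,309) and jaws at (204,200) and (238,204). The cap is the middle fitting at (386,266), with the coupling at (331,275), the nut at (438,252) and the tape at (294,200). The side view agrees. Next I'll refine these positions with depth.

```bash
cat > meas.py <<'E'
from h import *
def tongs_pts(P,box,zlo,zhi):
    m=(P[...,0]>box[0])&(P[...,0]<box[1])&(P[...,1]>box[2])&(P[...,1]<box[3])&(P[...,2]>zlo)&(P[...,2]<zhi)
    return m
E
python3 - <<'E'
from meas import *
for c in("top","side"):
    P=cloud(c,np.load(f"pics/{c}.npy")); im=cv2.imread(f"pics/{c}0.png")
    t=tongs_pts(P,(.46,.71,.11,.22),.022,.05); q=P[t]
    print(c,"tongs n",t.sum(),"z",np.percentile(q[:,2],[10,50,90]).round(4),"x",q[:,0].min().round(4),q[:,0].max().round(4))
    for lo in np.arange(.465,.70,.02):
        w=q[(q[:,0]>=lo)&(q[:,0]<lo+.02)]
        if len(w)<2: continue
        ys=np.sort(w[:,1]); g=np.argmax(np.diff(ys)); a,b=ys[:g+1],ys[g+1:]
        print(round(lo+.01,3),len(a),len(b),a.mean().round(4),b.mean().round(4),((a.mean()+b.mean())/2).round(4))
    hsv=cv2.cvtColor(im,cv2.COLOR_BGR2HSV)
    for n,(x,y),zl in(("cap",(.565,-.17),.03),("coup",(.543,-.066),.05),("nut",(.588,-.275),.02)):
        m=tongs_pts(P,(x-.035,x+.035,y-.035,y+.035),zl,.09); r=P[m]
        print(n,m.sum(),"min",r.min(0).round(4),"max",r.max(0).round(4),"mean",r.mean(0).round(4))
E
```

```text
top tongs n 611 z [0.024  0.028  0.0319] x 0.4654 0.697
0.475 118 4 0.1826 0.1964 0.1895
0.495 24 44 0.1705 0.1864 0.1785
0.515 22 26 0.1614 0.1928 0.1771
0.535 22 27 0.1527 0.197 0.1748
0.555 24 22 0.148 0.1974 0.1727
0.575 21 24 0.1437 0.1967 0.1702
0.595 18 19 0.1396 0.1952 0.1674
0.615 19 18 0.1356 0.1942 0.1649
0.635 19 24 0.132 0.1925 0.1622
0.655 23 19 0.1277 0.1909 0.1593
0.675 26 31 0.1234 0.1898 0.1566
0.695 4 13 0.1206 0.1889 0.1548
cap 190 min [ 0.5426 -0.1844  0.0305] max [ 0.5719 -0.157   0.0465] mean [ 0.5568 -0.1703  0.0395]
coup 179 min [ 0.5248 -0.0771  0.0501] max [ 0.5541 -0.0488  0.0737] mean [ 0.5401 -0.0635  0.0675]
nut 385 min [ 0.5624 -0.2961  0.0204] max [ 0.6021 -0.2507  0.0349] mean [ 0.5821 -0.2734  0.0281]
side tongs n 495 z [0.0228 0.0262 0.0302] x 0.4683 0.7005
0.475 41 5 0.1761 0.1925 0.1843
0.495 2 47 0.1618 0.178 0.1699
0.515 27 26 0.1615 0.1898 0.1757
0.535 22 23 0.151 0.1921 0.1715
0.555 22 23 0.1441 0.1939 0.169
0.575 24 23 0.1409 0.1936 0.1673
0.595 22 19 0.1356 0.1917 0.1636
0.615 18 16 0.1325 0.191 0.1617
0.635 16 14 0.128 0.1895 0.1588
0.655 16 17 0.1243 0.1872 0.1558
0.675 23 18 0.1201 0.1859 0.153
0.695 10 21 0.1183 0.1862 0.1522
cap 137 min [ 0.5459 -0.1899  0.03  ] max [ 0.5755 -0.1614  0.0453] mean [ 0.5597 -0.1785  0.0383]
coup 148 min [ 0.5313 -0.0841  0.0502] max [ 0.5576 -0.053   0.0733] mean [ 0.5436 -0.0717  0.0638]
nut 301 min [ 0.5654 -0.2998  0.0202] max [ 0.6061 -0.2537  0.0337] mean [ 0.5849 -0.2793  0.0281]
```

```bash
cat > go.py <<'E'
import sys
from h import *
# usage: go.py x y z yaw_deg(tool x) -> full-scale row numbers from the measured pose
x,y,z,a=map(float,sys.argv[1:5]); s=ctrl.sense()
T=R.from_euler('z',a,degrees=True)*R.from_rotvec([np.pi,0,0])
C=R.from_rotvec(s["orientation"])
print("w",((C.inv()*T).as_rotvec()/np.pi).round(4),"d",(C.inv().apply(np.array([x,y,z])-s["ee_pos"])/.5).round(4),"t",round(float(s["clock"]),2), s["ee_pos"].round(4),"F",s["ft_force"].round(1),"w",round(float(s["gripper_width"]),4),round(float(s["finger_force"]),1))
E
python3 go.py .566 .170 .15 -7.4
```

```text
w [ 0.     -0.      0.1359] d [ 1.1819 -1.243   0.1291] t 0.8 [ 0.1834 -0.5975  0.2146] F [0.3 0.1 0.2] w 0.0918 0.0
```

```bash
python3 -m inch '[[0,0,0.01,0.05,-0.05,0,0],[0,0,0.02,0.13,-0.14,0,0],[0,0,0.04,0.21,-0.22,0.01,0],[0,0,0.05,0.29,-0.3,0.02,0],[0,0,0.06,0.37,-0.39,0.02,0],[0,0,0.07,0.45,-0.47,0.03,0],[0,0,0.08,0.53,-0.56,0.03,0],[0,0,0.09,0.61,-0.64,0.04,0]]' 20; python3 go.py .566 .170 .15 -7.4
```

```text
clock: 1.8
ee_pos: [0.3819, -0.2004, 0.1951]
orientation: [3.141, 0.022, 0.002]
ft_force: [0.5, -0.3, 0.5]
gripper_width: 0.0922
finger_force: 0.0
w [ 0.0002 -0.0004  0.0455] d [ 0.3783 -0.7358  0.0902] t 1.8 [ 0.3819 -0.2004  0.1951] F [ 0.5 -0.3  0.5] w 0.0922 0.0
```

```bash
python3 -m inch '[[0,0,0.005,0.06,-0.11,0.01,0],[0,0,0.01,0.11,-0.22,0.02,0],[0,0,0.02,0.17,-0.33,0.04,0],[0,0,0.025,0.23,-0.44,0.05,0],[0,0,0.035,0.28,-0.55,0.07,0],[0,0,0.04,0.33,-0.65,0.08,0],[0,0,0.045,0.37,-0.73,0.09,0],[0,0,0.0455,0.378,-0.736,0.09,0]]'; python3 go.py .566 .170 .15 -7.4
```

```text
clock: 2.8
ee_pos: [0.5652, 0.1712, 0.1491]
orientation: [-3.135, 0.196, -0.0]
ft_force: [-0.9, -0.6, -0.3]
gripper_width: 0.0922
finger_force: 0.0
w [-0.0001 -0.      0.0013] d [ 0.0019  0.0021 -0.0018] t 2.8 [0.5652 0.1712 0.1491] F [-0.9 -0.6 -0.3] w 0.0922 0.0
```

```bash
python3 -m inch '[[0,0,0,0,0,0.05,0],[0,0,0.001,0.001,0.002,0.12,0],[0,0,0.001,0.002,0.002,0.19,0],[0,0,0.001,0.002,0.002,0.24,0],[0,0,0.001,0.002,0.002,0.27,0],[0,0,0.001,0.002,0.002,0.285,0],[0,0,0.001,0.002,0.002,0.288,0],[0,0,0.001,0.002,0.002,0.288,0.2]]' 20;  python3 go.py .566 .170 .005 -7.4
```

```text
clock: 3.8
ee_pos: [0.5659, 0.1677, 0.0063]
orientation: [-3.135, 0.206, -0.002]
ft_force: [-0.1, -0.2, 0.3]
gripper_width: 0.0839
finger_force: 0.0
w [-0.0001 -0.0003 -0.0006] d [-0.0004 -0.0046  0.0026] t 3.8 [0.5659 0.1677 0.0063] F [-0.1 -0.2  0.3] w 0.0839 0.0
```

```bash
python3 -m inch '[[0,0,0,0,0,0,0.3],[0,0,0,0,0,0,0.36],[0,0,0,0,0,0,0.40],[0,0,0,0,0,0,0.43],[0,0,0,0,0,0,0.46],[0,0,0,0,0,0,0.46],[0,0,0,0,0,0,0.46],[0,0,0,0,0,0,0.46]]' 20;  python3 go.py .566 .170 .005 -7.4
```

```text
clock: 4.8
ee_pos: [0.5659, 0.1678, 0.0059]
orientation: [-3.134, 0.206, -0.001]
ft_force: [0.6, 0.4, 5.2]
gripper_width: 0.0498
finger_force: 11.6
w [-0.0002 -0.0003 -0.0006] d [-0.0003 -0.0043  0.0019] t 4.8 [0.5659 0.1678 0.0059] F [0.6 0.4 5.2] w 0.0498 11.6
```

```bash
python3 -m inch '[[0,0,0,0,0,-0.01,0.465],[0,0,0,0,0,-0.03,0.465],[0,0,0,0,0,-0.06,0.465],[0,0,0,0,0,-0.1,0.465],[0,0,0,0,0,-0.14,0.465],[0,0,0,0,0,-0.17,0.465],[0,0,0,0,0,-0.18,0.465],[0,0,0,0,0,-0.18,0.465]]' 20
python3 - <<'E'
from h import *
for c in("top","side"):
    im,d=viewer.get_image(c); np.save(f"pics/{c}1.npy",d); cv2.imwrite(f"pics/{c}1.png",im)
    for t in("tongs","tongs_grip","tongs_jaws"):
        r=spotter.tip_of(t,c); print(c,t,[(round(x["confidence"],2),world(c,x["at"]).round(3)) for x in r[:1]])
a=cv2.imread("pics/side1.png")[120:320,170:470]; cv2.imwrite("pics/side1c.png",cv2.resize(a,None,fx=2.6,fy=2.6))
E
```

```text
clock: 5.8
ee_pos: [0.5654, 0.1676, 0.0958]
orientation: [-3.135, 0.206, -0.0]
ft_force: [-0.2, -0.6, -2.1]
gripper_width: 0.049
finger_force: 9.8
top tongs []
top tongs_grip []
top tongs_jaws [(0.68, array([0.675, 0.151, 0.103]))]
side tongs [(0.92, array([0.558, 0.166, 0.087]))]
side tongs_grip [(0.83, array([0.564, 0.168, 0.108]))]
side tongs_jaws [(0.73, array([0.677, 0.152, 0.102]))]
```

View pics/side1c.png

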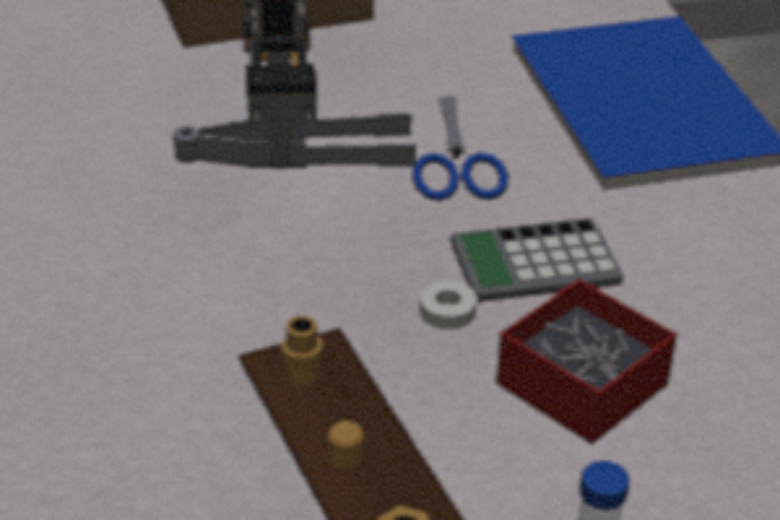

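The cropped side view shows the tongs off the counter, held between the fingers at about (280,130), roughly level with the jaws apart at (410,125) and (412,155). The fittings are undisturbed. Next I'll measure the tilt and the jaw centre.

```bash
cat > jaws.py <<'E'
from meas import *
def run(ds,x0,y0,a,zlo,zhi):
    "jaw/strip centre in frame at (x0,y0) with yaw a: u ahead, v left"
    for c,f in ds:
        P=cloud(c,np.load(f)).reshape(-1,3); a_=np.radians(a)
        d=P[:,:2]-[x0,y0]; u=d@[np.cos(a_),np.sin(a_)]; v=d@[-np.sin(a_),np.cos(a_)]; z=P[:,2]
        for lo,hi in((-.10,-.08),(-.08,-.05),(.05,.07),(.07,.09),(.098,.115),(.115,.14)):
            o=[]
            for sg in(1,-1):
                m=(u>lo)&(u<hi)&(v*sg>.002)&(v*sg<.05)&(z>zlo)&(z<zhi)
                if m.sum()>3:
                    zt=np.percentile(z[m],90); mm=m&(z>zt-.008); o.append((m.sum(),np.median(v[mm]).round(4),zt.round(4),u[m].max().round(4)))
            print(c,lo,o)
E
python3 - <<'E'
from jaws import *
run([("top","pics/top1.npy"),("side","pics/side1.npy")],.5654,.1676,-7.55,.07,.14)
E
```

```text
top -0.1 []
top -0.08 [(np.int64(29), np.float64(-0.012), np.float64(0.1182), np.float64(-0.0508))]
top 0.05 [(np.int64(16), np.float64(0.0236), np.float64(0.1149), np.float64(0.0696)), (np.int64(43), np.float64(-0.0249), np.float64(0.117), np.float64(0.0695))]
top 0.07 [(np.int64(49), np.float64(0.024), np.float64(0.1175), np.float64(0.0897)), (np.int64(43), np.float64(-0.026), np.float64(0.1166), np.float64(0.0895))]
top 0.098 [(np.int64(51), np.float64(0.0247), np.float64(0.1201), np.float64(0.1144)), (np.int64(47), np.float64(-0.0277), np.float64(0.1195), np.float64(0.1149))]
top 0.115 [(np.int64(40), np.float64(0.0249), np.float64(0.1205), np.float64(0.1288)), (np.int64(32), np.float64(-0.0288), np.float64(0.1193), np.float64(0.1263))]
side -0.1 [(np.int64(13), np.float64(0.0058), np.float64(0.1203), np.float64(-0.0822)), (np.int64(80), np.float64(-0.007), np.float64(0.1182), np.float64(-0.0802))]
side -0.08 [(np.int64(48), np.float64(0.0087), np.float64(0.1196), np.float64(-0.05)), (np.int64(126), np.float64(-0.0091), np.float64(0.1173), np.float64(-0.0502))]
side 0.05 [(np.int64(64), np.float64(0.0213), np.float64(0.1149), np.float64(0.0695)), (np.int64(64), np.float64(-0.0295), np.float64(0.1148), np.float64(0.07))]
side 0.07 [(np.int64(57), np.float64(0.0196), np.float64(0.115), np.float64(0.0898)), (np.int64(58), np.float64(-0.029), np.float64(0.1131), np.float64(0.0899))]
side 0.098 [(np.int64(59), np.float64(0.0218), np.float64(0.1161), np.float64(0.1149)), (np.int64(61), np.float64(-0.031), np.float64(0.1163), np.float64(0.115))]
side 0.115 [(np.int64(60), np.float64(0.0225), np.float64(0.1161), np.float64(0.1311)), (np.int64(55), np.float64(-0.0322), np.float64(0.1159), np.float64(0.1307))]
```

```bash
python3 go.py .448 -.192 .125 11.5
```

```text
w [ 1.000e-04  2.000e-04 -1.056e-01] d [-0.1384  0.7435 -0.0593] t 6.2 [0.5652 0.1675 0.0952] F [ 0.2 -0.1 -1.6] w 0.049 9.8
```

```bash
python3 -m inch '[[0,0,0,0,0.01,-0.03,0.465],[0,0,-0.01,-0.01,0.05,-0.05,0.465],[0,0,-0.02,-0.02,0.12,-0.06,0.465],[0,0,-0.03,-0.04,0.2,-0.06,0.465],[0,0,-0.04,-0.05,0.28,-0.06,0.465],[0,0,-0.05,-0.07,0.36,-0.06,0.465],[0,0,-0.06,-0.08,0.44,-0.06,0.465],[0,0,-0.07,-0.1,0.52,-0.06,0.465]]' 20;  python3 go.py .448 -.192 .125 11.5
```

```text
clock: 7.2
ee_pos: [0.482, -0.0852, 0.1268]
orientation: [3.138, 0.141, 0.003]
ft_force: [0.7, -0.2, -1.3]
gripper_width: 0.0492
finger_force: 9.8
w [ 0.0002 -0.0005 -0.0353] d [-0.0868  0.2066  0.0035] t 7.2 [ 0.482  -0.0852  0.1268] F [ 0.7 -0.2 -1.3] w 0.0492 9.8
```

```bash
python3 -m inch '[[0,0,-0.01,-0.03,0.07,0,0.465],[0,0,-0.02,-0.05,0.12,0,0.465],[0,0,-0.027,-0.067,0.16,0.003,0.465],[0,0,-0.032,-0.08,0.19,0.003,0.465],[0,0,-0.035,-0.086,0.205,0.003,0.465],[0,0,-0.035,-0.087,0.207,0.003,0.465],[0,0,-0.035,-0.087,0.207,0.003,0.465],[0,0,-0.035,-0.087,0.207,0.003,0.465]]' 20;  python3 go.py .448 -.192 .125 11.5
python3 - <<'E'
from jaws import *
for c in("top","side"):
    im,d=viewer.get_image(c); np.save(f"pics/{c}2.npy",d); cv2.imwrite(f"pics/{c}2.png",im)
s=ctrl.sense(); Rm=R.from_rotvec(s["orientation"]).as_matrix(); yaw=np.degrees(np.arctan2(Rm[1,0],Rm[0,0])); print(yaw)
p=s["ee_pos"]; run([("top","pics/top2.npy"),("side","pics/side2.npy")],p[0],p[1],yaw,p[2]-.02,p[2]+.04)
for c in("top","side"):
    P=cloud(c,np.load(f"pics/{c}2.npy")); r=P[tongs_pts(P,(.525,.595,-.205,-.14),.036,.05)]
    if len(r):
        print(c,len(r),r.min(0).round(4),r.max(0).round(4)); d=(r.min(0)+r.max(0))[:2]/2-p[:2]; a=np.radians(yaw); print("cap uv",d@[np.cos(a),np.sin(a)],d@[-np.sin(a),np.cos(a)])
a=cv2.imread("pics/top2.png")[190:350,280:490]; b=cv2.imread("pics/side2.png")[200:360,210:420]
cv2.imwrite("pics/c2.png",cv2.resize(np.hstack([a,b]),None,fx=1.9,fy=1.9,interpolation=cv2.INTER_CUBIC))
E
```

```text
clock: 8.2
ee_pos: [0.4478, -0.1901, 0.1241]
orientation: [-3.126, -0.313, 0.0]
ft_force: [0.4, -0.5, -0.8]
gripper_width: 0.0495
finger_force: 9.8
w [-0.     -0.     -0.0004] d [-0.0004  0.0037 -0.0017] t 8.2 [ 0.4478 -0.1901  0.1241] F [ 0.4 -0.5 -0.8] w 0.0495 9.8
11.421875003839437
top -0.1 [(np.int64(100), np.float64(0.0089), np.float64(0.149), np.float64(-0.0801)), (np.int64(28), np.float64(-0.0044), np.float64(0.1489), np.float64(-0.085))]
top -0.08 [(np.int64(14), np.float64(0.0092), np.float64(0.149), np.float64(-0.0727))]
top 0.05 [(np.int64(33), np.float64(0.0256), np.float64(0.1459), np.float64(0.0696))]
top 0.07 [(np.int64(32), np.float64(0.0254), np.float64(0.1458), np.float64(0.0896)), (np.int64(39), np.float64(-0.0242), np.float64(0.145), np.float64(0.0899))]
top 0.098 [(np.int64(34), np.float64(0.0259), np.float64(0.1479), np.float64(0.1149)), (np.int64(33), np.float64(-0.0266), np.float64(0.1482), np.float64(0.1144))]
top 0.115 [(np.int64(28), np.float64(0.0263), np.float64(0.1478), np.float64(0.128)), (np.int64(31), np.float64(-0.0287), np.float64(0.1472), np.float
[... 441 characters left out ...]
7 [(np.int64(57), np.float64(0.0215), np.float64(0.1434), np.float64(0.0897)), (np.int64(86), np.float64(-0.0298), np.float64(0.144), np.float64(0.09))]
side 0.098 [(np.int64(78), np.float64(0.0208), np.float64(0.1455), np.float64(0.1149)), (np.int64(86), np.float64(-0.0312), np.float64(0.1454), np.float64(0.115))]
side 0.115 [(np.int64(68), np.float64(0.0211), np.float64(0.1466), np.float64(0.1302)), (np.int64(79), np.float64(-0.0326), np.float64(0.1469), np.float64(0.1309))]
top 162 [ 0.5425 -0.1842  0.0361] [ 0.5715 -0.1567  0.046 ]
cap uv 0.11097938154144839 -0.0022639116846339554
side 99 [ 0.5472 -0.1922  0.036 ] [ 0.5746 -0.1606  0.0455]
cap uv 0.11359152124492496 -0.008862176316949888
```

View pics/c2.png

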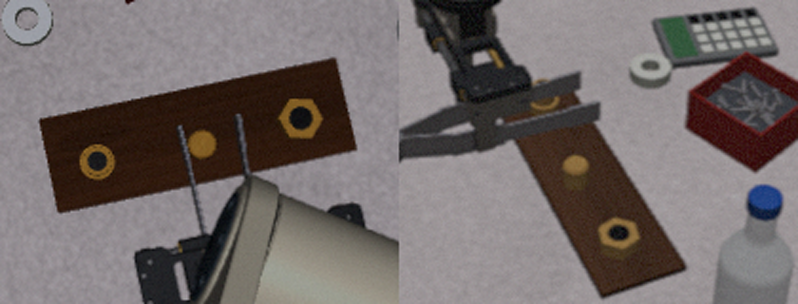

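The top view shows the jaws at (180,127) and (240,117) straddling the cap at (202,145), clear of the coupling and the nut. I'll move about 2 mm along tool +y and then go down.

```bash
python3 -m inch '[[0,0,0,0,0.004,0,0.465],[0,0,0,0,0.004,0.01,0.465],[0,0,0,0,0.004,0.03,0.465],[0,0,0,0,0.004,0.06,0.465],[0,0,0,0,0.004,0.09,0.465],[0,0,0,0,0.004,0.12,0.465],[0,0,0,0,0.004,0.14,0.465],[0,0,0,0,0.004,0.14,0.465]]' 20;  python3 go.py .448 -.192 .0195 11.5
python3 - <<'E'
from jaws import *
for c in("top",):
    im,d=viewer.get_image(c); np.save(f"pics/{c}3.npy",d); cv2.imwrite(f"pics/{c}3.png",im)
a=cv2.imread("pics/top3.png")[210:310,310:460]
cv2.imwrite("pics/c3.png",cv2.resize(a,None,fx=5,fy=5,interpolation=cv2.INTER_CUBIC))
E
```

```text
clock: 9.3
ee_pos: [0.4475, -0.1923, 0.0532]
orientation: [-3.125, -0.312, 0.002]
ft_force: [-0.2, -0.7, -1.7]
gripper_width: 0.049
finger_force: 9.8
w [-0.0003  0.0004 -0.0006] d [ 0.0012 -0.0003  0.0673] t 9.3 [ 0.4475 -0.1923  0.0532] F [-0.2 -0.7 -1.7] w 0.049 9.8
```

View pics/c3.png

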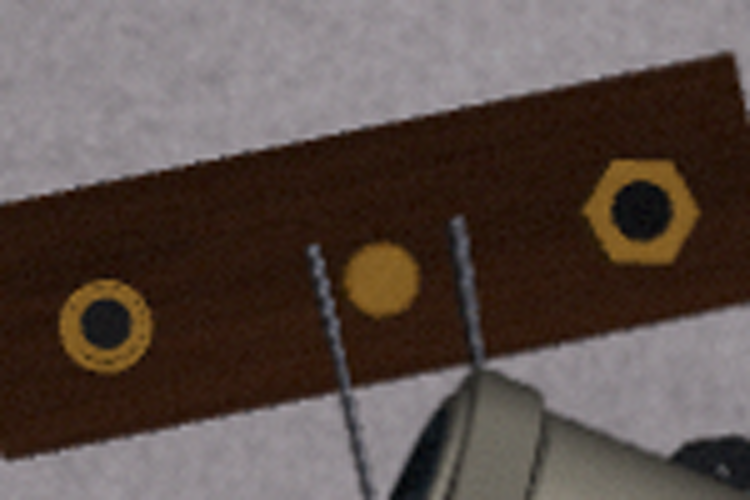

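The close view shows the cap at (381,280) between the jaws at (327,280) and (465,280). After allowing for parallax it is centred to within about 1 mm, so I'll go down the rest of the way.

```bash
python3 -m inch '[[0,0,0,0,-0.001,0.01,0.465],[0,0,0,0,-0.001,0.025,0.465],[0,0,0,0,-0.001,0.04,0.465],[0,0,0,0,-0.001,0.055,0.465],[0,0,0,0.001,-0.001,0.063,0.465],[0,0,0,0.001,-0.001,0.067,0.465],[0,0,0,0.001,-0.001,0.067,0.465],[0,0,0,0.001,-0.001,0.067,0.465]]' 20;  python3 go.py .448 -.192 .0195 11.5
```

```text
clock: 10.35
ee_pos: [0.4486, -0.192, 0.0208]
orientation: [3.126, 0.312, 0.001]
ft_force: [-0.9, 0.2, -1.7]
gripper_width: 0.0492
finger_force: 9.8
w [ 0.0001 -0.0001 -0.0006] d [-0.0012 -0.0003  0.0026] t 10.35 [ 0.4486 -0.192   0.0208] F [-0.9  0.2 -1.7] w 0.0492 9.8
```

```bash
python3 -m inch '[[0,0,0,0,0,0,0.49],[0,0,0,0,0,0,0.51],[0,0,0,0,0,0,0.53],[0,0,0,0,0,0,0.55],[0,0,0,0,0,0,0.57],[0,0,0,0,0,0,0.59],[0,0,0,0,0,0,0.6],[0,0,0,0,0,0,0.6]]' 30;  python3 go.py .448 -.192 .0195 11.5
python3 - <<'E'
from jaws import *
ims=[]
for c in("top","side"):
    im,d=viewer.get_image(c); np.save(f"pics/{c}4.npy",d); cv2.imwrite(f"pics/{c}4.png",im)
a=cv2.imread("pics/top4.png")[200:330,310:460]; b=cv2.imread("pics/side4.png")[220:350,220:370]
cv2.imwrite("pics/c4.png",cv2.resize(np.hstack([a,b]),None,fx=2.66,fy=2.66,interpolation=cv2.INTER_CUBIC))
E
```

```text
clock: 11.35
ee_pos: [0.4485, -0.192, 0.0206]
orientation: [3.126, 0.312, 0.0]
ft_force: [-0.3, -1.0, -1.7]
gripper_width: 0.0398
finger_force: 29.8
w [ 0.     -0.     -0.0006] d [-0.001  -0.0002  0.0022] t 11.35 [ 0.4485 -0.192   0.0206] F [-0.3 -1.  -1.7] w 0.0398 29.8
```

View pics/c4.png

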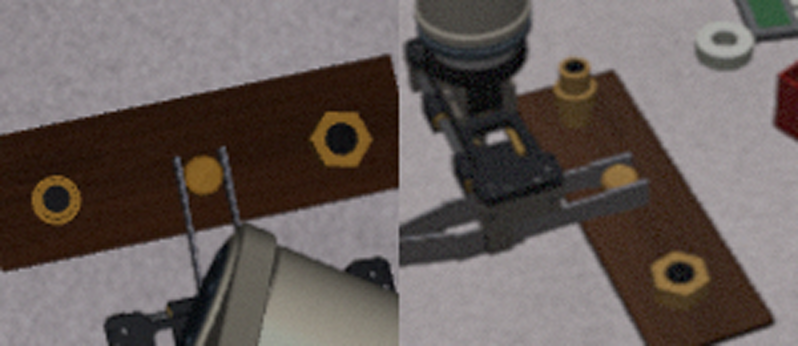

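Both views show the jaws against both sides of the cap, at (203,175) in the top view. The 39.8 mm width matches the 40 mm expected with the jaws on the cap. I'll squeeze harder and lift 15 cm.

```bash
python3 -m inch '[[0,0,0,0,0,0,0.7],[0,0,0,0,0,0,0.7],[0,0,0,0,0,-0.004,0.7],[0,0,0,0,0,-0.012,0.7],[0,0,0,0,0,-0.025,0.7],[0,0,0,0,0,-0.04,0.7],[0,0,0,0,0,-0.055,0.7],[0,0,0,0,0,-0.07,0.7]]' 55;  python3 go.py .448 -.192 .1706 11.5
```

```text
clock: 12.45
ee_pos: [0.4486, -0.192, 0.0562]
orientation: [3.126, 0.312, 0.0]
ft_force: [-0.2, 0.2, -3.0]
gripper_width: 0.0395
finger_force: 54.8
w [ 0.0001 -0.0001 -0.0006] d [-1.000e-03 -1.000e-04 -2.287e-01] t 12.45 [ 0.4486 -0.192   0.0562] F [-0.2  0.2 -3. ] w 0.0395 54.8
```

```bash
python3 -m inch '[[0,0,0,0,0,-0.02,0.7],[0,0,0,0,0,-0.05,0.7],[0,0,0,0,0,-0.09,0.7],[0,0,0,0,0,-0.13,0.7],[0,0,0,0,0,-0.17,0.7],[0,0,0,0,0,-0.2,0.7],[0,0,0,0,0,-0.22,0.7],[0,0,0,0,0,-0.23,0.7]]' 55; python3 -m inch '[[0,0,0,0,0,0,0.7],[0,0,0,0,0,0,0.7],[0,0,0,0,0,0,0.7],[0,0,0,0,0,0,0.7],[0,0,0,0,0,0,0.7],[0,0,0,0,0,0,0.7],[0,0,0,0,0,0,0.7],[0,0,0,0,0,0,0.7]]';python3 go.py .448 -.192 .1706 11.5
python3 - <<'E'
from jaws import *
for c in("top","side"):
    im,d=viewer.get_image(c); np.save(f"pics/{c}5.npy",d); cv2.imwrite(f"pics/{c}5.png",im)
    P=cloud(c,d); hsv=cv2.cvtColor(im,cv2.COLOR_BGR2HSV)
    m=tongs_pts(P,(.52,.60,-.21,-.13),.1,.25)&(hsv[...,0]>12)&(hsv[...,0]<28)&(hsv[...,1]>110)
    print(c,m.sum(),np.percentile(P[m],[5,50,95],axis=0).round(3).tolist() if m.any() else "")
a=cv2.imread("pics/top5.png")[190:340,300:470]; b=cv2.imread("pics/side5.png")[170:320,220:390]
cv2.imwrite("pics/c5.png",cv2.resize(np.hstack([a,b]),None,fx=2.3,fy=2.3,interpolation=cv2.INTER_CUBIC))
E
```

```text
clock: 13.45
ee_pos: [0.4485, -0.192, 0.1711]
orientation: [3.126, 0.312, 0.0]
ft_force: [-0.4, -0.3, -2.7]
gripper_width: 0.0395
finger_force: 54.8
clock: 14.45
ee_pos: [0.4485, -0.192, 0.1706]
orientation: [-3.126, -0.312, -0.0]
ft_force: [0.3, -0.1, -1.9]
gripper_width: 0.0392
finger_force: 54.8
w [ 0.     -0.     -0.0006] d [-0.001  -0.0001  0.    ] t 14.45 [ 0.4485 -0.192   0.1706] F [ 0.3 -0.1 -1.9] w 0.0392 54.8
top 263 [[0.544, -0.182, 0.183], [0.556, -0.17, 0.189], [0.569, -0.158, 0.193]]
side 80 [[0.548, -0.183, 0.188], [0.559, -0.176, 0.191], [0.57, -0.165, 0.194]]
```

View pics/c5.png

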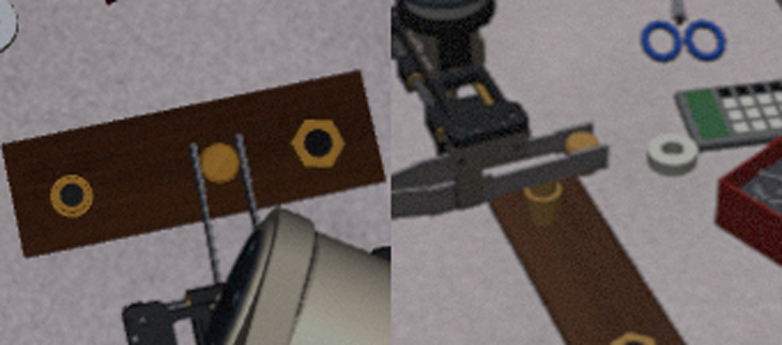

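The pictures show the cap held in the jaws at (220,162) in the top view. Its top is at z = 0.193, so its underside is about 15 cm above the board, and the coupling and nut haven't moved. I'm handing the job in.

```bash
python3 -c "
from cell import ctrl
print(ctrl.close_job())"
```

```text
the job is handed in; nothing more can be done
None
```

The job is handed in: the gripper still holds the tongs squeezed, and the end cap hangs still in their jaws about 15 cm above the board, never touched by the gripper, with the coupling and nut still in place.

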